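Draw the decoder remote from under the stack

TASK

The slim decoder remote lies at the bottom of the stack in the oak caddy. Pressing on it only lightly while it is still in the channel between the stop blocks, slide it out from under the projector remote and the wooden box towards the open front of the caddy, leaving those two stacked upright in their place, then lay it flat in the free half of the steel tray, keys up. Leave everything else where it is.

Things in the scene. Friction and masses are not known exactly. Their poses are not given: they have to be found in the camera images.
- caddy: Oak remote caddy, fixed; it stands up to 6 mm higher or lower from one start to the next. Origin: 4 mm below its base board's top, on its middle line, in the plane of the two stop blocks' rear faces. x runs along the middle line away from the open front (the decoder remote comes out towards -x), y across, z up. Base board x -172 to +86 mm, 130 mm wide, slippery lacquer (friction about 0.2, varies).
- caddy_channel (a point): On the caddy base's top, mid-channel, at caddy x -36 mm. Two stop blocks, x -72 to 0 mm, top 26 mm above the base, flank the 58 mm wide channel (|y| 29 to 53 mm). Behind them (x 0 to +80 mm) a ledge on each side, |y| 29 to 65 mm, top 10 mm above the base; the stack settles 4 mm onto these once the decoder remote is gone.
- caddy_front (a point): On the caddy base's top, mid-channel, at the front end of the stop blocks (caddy x -72 mm). From here to the base's front edge (100 mm farther) the base is open, and a remote standing out over it can be gripped across its width, fingertips just above the base.
- decoder_remote_mid (a point): Centre (half-way up) of the slim decoder remote: 140 mm long (its x), 54 wide (y), 14 thick (z, keys up), 0.1 kg, rigid, flat top. It lies in the channel, 2 mm room each side; only its front 65 mm, between the blocks, is open from above, too tight to grip: drag it by friction with closed fingertips pressed lightly on top (10 to 13 N; less slips, over 15 N is too hard) until its end stands 45 mm or more past the blocks, and grip it there.
- projector_remote_mid (a point): Centre of the projector remote: 130 mm long (its y), 46 mm wide (x), 18 mm thick (z), about 0.12 kg. It lies across the decoder remote, 0 to 3 mm behind the stop blocks, which keep it from being dragged along.
- wooden_box_mid (a point): Centre (half-way up) of the small wooden box with a round twist cap: 52 x 52 mm, 38 mm high with the cap, about 0.2 kg (varies). It stands on the middle of the projector remote; its top is 70 mm above the caddy base at the start.
- tray: Rectangular stainless steel tray, fixed, 300 mm (its x) by 200 mm (its y), walls 3 mm thick and 18 mm high, floor 3 mm thick. Origin: centre of its underside. The phone stand and lens cap lie in its +x half; its -x half (x -147 to +20 mm) is free, and the decoder remote fits there with its length along the tray's y.
- phone_stand: Orange silicone phone stand, 70 x 75 mm, about 85 mm high, in the tray's +x half; leave alone. Origin: centre of its underside.
- lens_cap: Black round lens cap, 54 mm across, 10 mm high, in the tray's +x half; leave alone. Origin: centre of its underside.
- glass_bowl: Glass bowl, 170 mm across, 60 mm high; leave alone. Origin: centre of its underside.
- candle_jar: Amber glass candle jar, 70 mm across, 80 mm high; leave alone. Origin: centre of its underside.
- mug: White mug, 80 mm across, 90 mm high; leave alone. Origin: centre of its underside.
- battery_case: Grey battery case, 75 x 55 x 22 mm; leave alone. Origin: centre of its underside.
Not all that is in view belongs to the job. What is shaped like the part that bears decoder_remote_mid but blue is not meant. What is shaped like the part that bears projector_remote_mid but orange is not meant.

How it is judged:
By the outcome, as a careful person would: the job done as asked, in the order asked, and still so for the second after the job is handed in, with the robot touching nothing.
It also fails if it takes over 67 s, if anything falls off the work surface, if the arm or the gripper's body presses on something with over 40 N, if the wrist force passes 120 N, or if a joint passes its speed limit or range.

ROBOT

A 6-joint arm with a two-finger parallel gripper is mounted at the origin on the work surface. World frame = base frame: x ahead of the robot, y to its left, z up, the work surface at z = 0. Lengths are in m, angles in rad, forces in N, time in s.
With the tool pointing down it reaches from about 0.375 to 0.9 m from the base axis. Payload 3.1 kg.
Tool frame: the origin (TCP) lies between the finger pads; the fingertips stand 17 mm ahead of it and the grasp point (between the pads) lies 2 mm behind it; z points along the fingers, y is the line along which they close (so a half turn about z gives the same grasp; the last joint's range is limited). The gripper opens to 85 mm and grips with 20 to 120 N. Pads are 22 mm wide; open, the fingers measure 114 mm over their backs; the gripper's body (76 mm by 85 mm) begins 54 mm behind the grasp point. The pads swing forward as they close: fully open they stand 13 mm farther back than shut.
Start: joints at [1.121, 0.527, 1.433, -0, 1.181, -0.178], TCP at [0.168, 0.602, 0.248] pointing down, gripper open.
Joint ranges: [-3.08, 3.08], [-0.75, 2.2], [0.22, 2.44], [-1.43, 4.57], [0, 2.65], [-2.85, 2.85]. Speed limits (rad/s): [2.79, 2.79, 3.14, 3.14, 3.14, 3.14].

INTERFACE

Orientations are given as a unit quaternion [x, y, z, w].
In Python, from station import sense, vision, order gives the robot as it stands.
- The arm moves only by the shell command python3 -m crank 'ROWS' [OPENING] [FORCE]. ROWS is JSON, a list of rows, each an object with "dp": the shift along the world's x, y, z in units of 30 mm (1.0 is 30 mm), a list of three; "angular": the turn, a rotation vector about the world's x, y, z in degrees, a list of three. In form: [{"dp": [dx, dy, dz], "angular": [ax, ay, az]}, ...]. A call has 1 to 20 rows; each row shifts and turns the commanded pose from where the row before left it; what a row does not reach is not made up. A row lasts 1/10 s, in which the tool goes at most 50 mm and 8.59 degrees, less where a joint would pass 70% of its speed; a pose out of reach is approached as far as the arm can. A call is refused whole if a number of a shift passes 1 or a number of a turn 8.59, either way. A call with a gripper value outside its range is refused whole. OPENING is the closure, from 0 (fully open) to 1 (shut), set as the call begins (- or left out, the last holds). The fingers move at their own pace and stop on an object; FORCE is the grip in N (left out, the last holds). Time passes only in rows, so rows that do not move let the fingers close. It gives the time, the measured TCP pose, the force, the opening and the grip force at its end, in the units of the state.
- sense(): the state, without advancing time (a new reading comes with each control period).
- vision.snapshot(name): name is "scene" or "top" or "wrist"; returns a dict with "image" (420x560x3 uint8, blue, green, red), "range_z" (420x560 float32, m along the optical axis (not along the pixel's ray), 0 where there is no reading), "mtx" (3x3 intrinsics, pixels), "pose" (4x4, takes a point from camera to world coordinates); the wrist camera has in their place "mount" (4x4, takes a point from camera to tool coordinates, whose origin is the TCP and whose axes are the flange's). Camera axes: x right, y down, z forward; pixel columns grow to the right and rows downward; lengths in m; the calibration is good to about 2 mm. A picture is of the moment at which its call begins: read the wrist's pose just before it.
- order.sign_off(): hands the job in; it is judged then, once.
The state is a dict: "t": time; "q": joint angles; "qd": joint speeds; "tau": joint torques, N m; "tcp_pos": TCP position; "tool_rot": TCP orientation; "force": force on the tool from outside, world axes, zero at the start; "ft_torque": the same for the moment, N m; "finger_gap": opening from 0.0 (shut) to 1.0 (fully open); "gripper_force": force on a finger pad.
Only numpy, scipy, OpenCV 4.12 (cv2) and the standard library are available. Lean on these libraries where they do the work, as an engineer would, in place of code of your own. Each camera call takes 0.05 s, during which the arm holds its last target. There are 200 camera calls.

## Working session

There is one attempt and no reset: what is moved stays moved. The work goes in short steps, Python scripts to look and compute and a shell command to move; the robot and the scene stay as the last step left them, time stands still between calls to the robot, and variables do not carry over. Pictures are saved under pics/ and viewed, at most 10 in all, crops included, and the job is handed in when it is done.

```bash
mkdir -p pics; ls; python3 - <<'E'
from station import sense,vision
import cv2,numpy as np
print(sense())
for n in("scene","top"):
    s=vision.snapshot(n); cv2.imwrite(f"pics/{n}0.png",s["image"]); np.savez(f"{n}0.npz",**s); print(s["mtx"],s["pose"])
E
```

```text
pics
{'t': 0.0, 'q': array([ 1.12051485e+00,  5.28463350e-01,  1.43389400e+00,  3.17722233e-05,
        1.18141229e+00, -1.78499794e-01]), 'qd': array([-6.61727699e-04, -6.36237148e-06,  3.20390972e-04, -1.20377241e-03,
       -1.39357661e-03,  1.13668911e-03]), 'tau': array([-5.68580672e-04, -4.42350841e+01, -1.78023291e+01, -3.24299326e-04,
        8.51949735e-03,  1.66596055e-05]), 'tcp_pos': array([0.16744402, 0.60144942, 0.24733796]), 'tool_rot': array([ 1.35478902e-01,  9.90779633e-01, -1.03059762e-03, -3.50572617e-04]), 'force': array([-0.88844829,  0.29989869, -0.41307662]), 'ft_torque': array([-0.04661442, -0.00401581, -0.0273009 ]), 'gripper_force': 0.0, 'finger_gap': 0.9974957792331481}
[[441.01428094   0.         276.45825466]
 [  0.         441.01428094 207.40593051]
 [  0.           0.           1.        ]] [[ 0.87033081  0.41461689 -0.26573882  0.91587576]
 [ 0.49223701 -0.71589432  0.49517477 -0.63706535]
 [ 0.01506691 -0.56177234 -0.82715466  1.18129032]
 [ 0.          0.          0.          1.        ]]
[[500.33840775   0.         275.89979633]
 [  0.         500.33840775 215.29848625]
 [  0.           0.           1.        ]] [[ 0.00630828 -0.99367423  0.11212372  0.40328958]
 [-0.9999741  -0.00588005  0.00414953  0.03653209]
 [-0.00346399 -0.11214699 -0.99368559  1.56099975]
 [ 0.          0.          0.          1.        ]]
```

View pics/scene0.png

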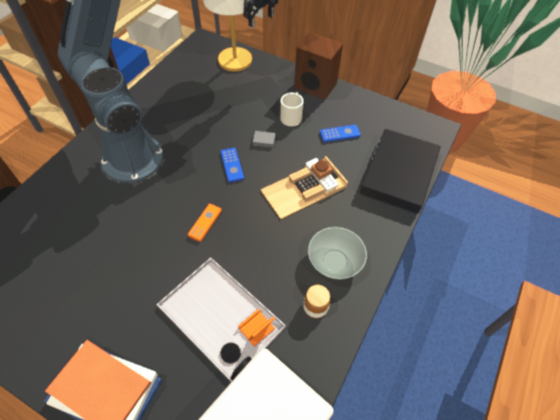

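View pics/top0.png

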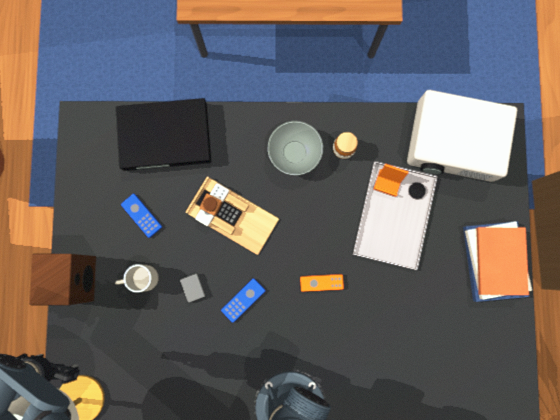

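The scene view shows the caddy at about (305,187) and the tray at (220,318). In the top view the caddy is at (232,215), with its open front to the lower right. The tray is at (396,216) and its free half is the lower part of the picture. Next I'll crop the caddy and compute coordinates.

```bash
cat > h.py <<'E'
import numpy as np,cv2
def pts(s):
    P=s["pose"];K=s["mtx"];z=s["range_z"];v,u=np.mgrid[:420,:560]
    c=np.stack([(u-K[0,2])/K[0,0]*z,(v-K[1,2])/K[1,1]*z,z],-1)
    return c@P[:3,:3].T+P[:3,3]
def ray(s,u,v,h,P=None):
    P=s["pose"] if P is None else P;K=s["mtx"]
    d=P[:3,:3]@np.array([(u-K[0,2])/K[0,0],(v-K[1,2])/K[1,1],1]);o=P[:3,3]
    return o+d*(h-o[2])/d[2]
E
python3 - <<'E'
from h import *
s=dict(np.load("top0.npz"));W=pts(s);im=s["image"]
c=cv2.resize(im[165:265,170:290],None,fx=6,fy=6,interpolation=cv2.INTER_CUBIC)
cv2.imwrite("pics/c0.png",c)
hsv=cv2.cvtColor(im,cv2.COLOR_BGR2HSV)
# caddy wood
m=cv2.inRange(hsv,(10,60,120),(28,255,255));m[:, :180]=0;m[:,285:]=0;m[:170]=0;m[260:]=0
k=cv2.findContours(m,0,2)[0];k=max(k,key=cv2.contourArea);print(cv2.minAreaRect(k))
z=W[...,2]
for (u,v) in [(250,235),(262,238),(255,225),(230,212),(210,204),(217,190),(205,216),(400,240),(400,150)]: print(u,v,W[v,u].round(4))
# tray rim/outline by height 
m=((z>0.001)&(z<0.03)&(hsv[...,2]>120)).astype(np.uint8);m[:,:340]=0;m[:,450:]=0;m[:160]=0;m[280:]=0
k=max(cv2.findContours(m,0,2)[0],key=cv2.contourArea)
b=cv2.boxPoints(cv2.minAreaRect(k));print(b)
q=W[m>0];print(cv2.minAreaRect(q[:,:2].astype(np.float32)*1000))
for p in b: print(ray(s,*p,.018).round(4))
# crop heights
print((z[180:250:4,184:282:6]*1000).round().astype(int))
E
```

```text
((231.72743225097656, 215.11624145507812), (84.9139633178711, 43.046443939208984), 30.65066909790039)
250 235 [0.5161 0.123  0.012 ]
262 238 [0.507  0.0856 0.0125]
255 225 [0.5481 0.1082 0.0035]
230 212 [0.5865 0.1853 0.021 ]
210 204 [0.6041 0.2407 0.0737]
217 190 [0.6524 0.2248 0.0387]
205 216 [0.5717 0.2602 0.0375]
400 240 [ 5.041e-01 -3.445e-01  4.000e-04]
400 150 [ 0.7918 -0.3515 -0.0031]
[[351.7742  254.60619]
 [373.66238 160.14128]
 [438.7994  175.23402]
 [416.91122 269.6989 ]]
((549.59716796875, -318.69268798828125), (222.37705993652344, 416.0370788574219), 72.95426177978516)
[ 0.4572 -0.1911  0.018 ]
[ 0.7535 -0.2629  0.018 ]
[ 0.7065 -0.4658  0.018 ]
[ 0.4123 -0.39    0.018 ]
[[   0   -2   -2    3   18 1561    6   -1   -3   -2    1   -6    4    2
    -7   -4   -7]
 [  -1   -1    6   27   16   19   -3   -4    3   -7    1    3    0   -5
    -1   -5    2]
 [  -7    7   -6   15   13   42   41   16   -1    1   -1   -4   -6   -3
     0   -1    1]
 [  -4   -1    3   27   24   34   45   41    4    1   -1    1   -3    4
    -1   -6    1]
 [   4    2   28   23   72   37   40   22   36
[... 514 characters left out ...]
9   37   33   34   19   23   13    3    6    8    3
    -1   11  -10]
 [   3    9   -5   -6   33   35   29   37   19    7    2   10    0    5
     5   -1   -3]
 [   1   -5   -2   -2    0    6   31   34   32    8   14    5    7   10
    11    6   -1]
 [  -3    1   -1    1   -3   -3    9    7   23    4    9    1    4    8
     7   -1  -11]
 [   2    2   -9   -3   -1    2   -8    8    7    5    9   10    5   15
     2   -4    1]
 [  -4    4    1   -3   -1    2   -4   -3   -4    2    7   10    5    8
    -3    3    5]
 [  -1   -6    2    3    3   -1   -3   -6    3   -4    5    5    8    8
     3    7    1]
 [   1    0   -2    3    3   -6    0    0  -12    1   -1    8    6   -7
     1   -3   -1]]
```

View pics/c0.png

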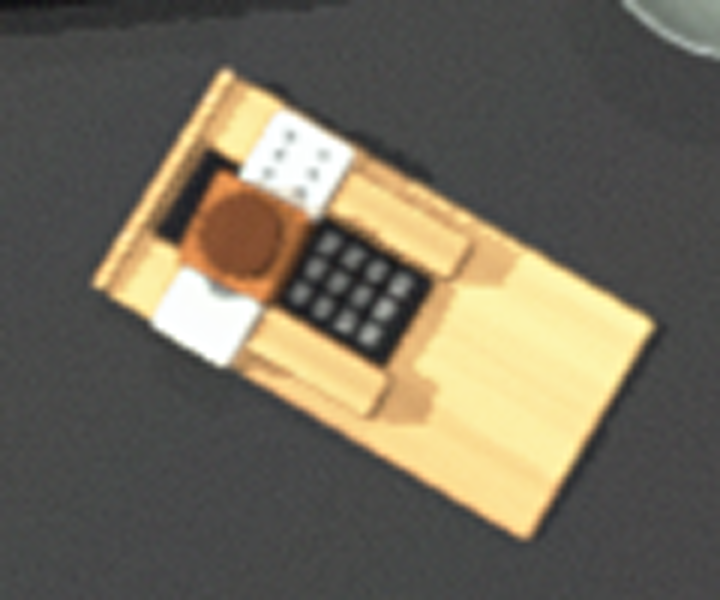

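The crop (6x, offset 170,165) shows the following:
- The decoder is the black keypad at about (360,290).
- The white projector remote lies across it.
- The box with its cap is at (240,235).
- The open front edge of the caddy runs from (655,325) to (528,540).

Now I'll get the metric positions.

```bash
python3 - <<'E'
from h import *
s=dict(np.load("top0.npz"));W=pts(s);im=s["image"]
f=lambda a:(np.array(a)/6+[170,165]-0.42)
def med(poly):
    m=np.zeros((420,560),np.uint8);cv2.fillPoly(m,[f(poly).round().astype(int)],1);v=W[m>0];v=v[v[:,2]<.2];return np.median(v[:,2]),v[:,2].mean(),len(v)
zb=med([(480,290),(630,330),(530,510),(410,440)]);print("base",zb)
print("dec",med([(330,240),(415,280),(375,345),(300,300)]),"blocks",med([(350,180),(460,245),(445,265),(340,210)]),med([(265,320),(375,380),(365,400),(255,340)]),"cap",med([(215,205),(270,205),(270,260),(215,260)]))
print("table",med([(600,500),(700,500),(700,590),(600,590)]))
z=zb[0]
R=lambda p,h:ray(s,*f(p),h)[:2].round(4)
print("front corners",R((655,325),z),R((528,540),z))
print("rear wall top?",R((228,70),z),R((97,285),z))
print("dec front",R((435,268),z+.014),R((385,365),z+.014))
print("block front top corners (inner/outer)",R((470,240),z+.026),R((450,278),z+.026),R((385,372),z+.026),R((365,415),z+.026))
E
```

```text
base (np.float64(0.007260158886349899), np.float64(0.007355267444314521), 805)
dec (np.float64(0.021092237363641297), np.float64(0.021334606742032223), 201) blocks (np.float64(0.03314187941297697), np.float64(0.03304547819182475), 118) (np.float64(0.03341956931582768), np.float64(0.03329718738064077), 96) cap (np.float64(0.07798293242894472), np.float64(0.07764859832941816), 109)
table (np.float64(-0.0004297823903065545), np.float64(-0.00033582356248050885), 272)
front corners [0.5678 0.0341] [0.4558 0.099 ]
rear wall top? [0.7013 0.2593] [0.5871 0.3252]
dec front [0.5953 0.148 ] [0.5448 0.173 ]
block front top corners (inner/outer) [0.6084 0.1293] [0.5887 0.1394] [0.5401 0.1719] [0.518  0.1818]
```

```bash
python3 -m crank '[{"dp":[0.937,-0.894,0],"angular":[0,0,-6.977]},{"dp":[0.937,-0.894,0],"angular":[0,0,-6.977]},{"dp":[0.937,-0.894,0],"angular":[0,0,-6.977]},{"dp":[0.937,-0.894,0],"angular":[0,0,-6.977]},{"dp":[0.937,-0.894,0],"angular":[0,0,-6.977]},{"dp":[0.937,-0.894,0],"angular":[0,0,-6.977]},{"dp":[0.937,-0.894,0],"angular":[0,0,-6.977]},{"dp":[0.937,-0.894,0],"angular":[0,0,-6.977]},{"dp":[0.937,-0.894,0],"angular":[0,0,-6.977]},{"dp":[0.937,-0.894,0],"angular":[0,0,-6.977]},{"dp":[0.937,-0.894,0],"angular":[0,0,-6.977]},{"dp":[0.937,-0.894,0],"angular":[0,0,-6.977]},{"dp":[0.937,-0.894,0],"angular":[0,0,-6.977]},{"dp":[0.937,-0.894,0],"angular":[0,0,-6.977]},{"dp":[0.937,-0.894,0],"angular":[0,0,-6.977]},{"dp":[0,0,0],"angular":[0,0,0]},{"dp":[0,0,0],"angular":[0,0,0]},{"dp":[0,0,0],"angular":[0,0,0]}]' 1 20
cat >> h.py <<'E'
from scipy.spatial.transform import Rotation as Ro
def wrist(name):
    from station import sense,vision
    st=sense();s=vision.snapshot("wrist");T=np.eye(4);T[:3,:3]=Ro.from_quat(st["tool_rot"]).as_matrix();T[:3,3]=st["tcp_pos"]
    s["pose"]=T@s["mount"];np.savez(name+".npz",**s);cv2.imwrite(f"pics/{name}.png",s["image"]);return st,s
E
python3 - <<'E'
from h import *
st,s=wrist("w1")
print(st["q"],st["tcp_pos"],Ro.from_quat(st["tool_rot"]).as_matrix()[:,:],st["force"],s["pose"])
E
```

```text
t: 1.9
tcp_pos: [0.5882, 0.2003, 0.2478]
tool_rot: [0.867, 0.499, -0.001, -0.001]
force: [0.4, 0.7, 0.2]
finger_gap: 0.001
gripper_force: 0.0
[1.48354941e-01 5.23876745e-01 1.44137761e+00 4.62059686e-04
 1.17838213e+00 6.74669327e-01] [0.58819982 0.20026178 0.24777071] [[ 5.02502114e-01  8.64573467e-01 -2.08444944e-03]
 [ 8.64575465e-01 -5.02502986e-01  1.20152360e-04]
 [-9.43561526e-04 -1.86254066e-03 -9.99997820e-01]] [0.42088377 0.70396207 0.16370939] [[ 0.86419032 -0.48108709 -0.14741203  0.62450555]
 [-0.50315979 -0.82760567 -0.24879524  0.26382297]
 [-0.00230685  0.28917824 -0.95727249  0.37371687]
 [ 0.          0.          0.          1.        ]]
```

View pics/w1.png

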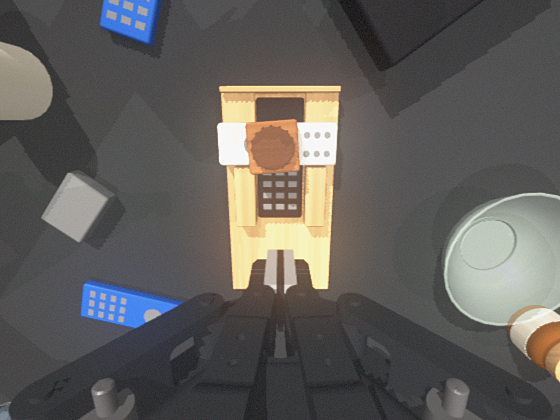

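The wrist view shows the decoder's front edge at about (259..302, 217), the block fronts near row 226, the rear wall corners at (220,88) and (340,88), and the shut fingertips at (281,255).

```bash
python3 - <<'E'
from h import *
s=dict(np.load("w1.npz"));W=pts(s);im=s["image"]
c=cv2.resize(im[80:295,205:355],None,fx=4,fy=2.75,interpolation=cv2.INTER_CUBIC)
cv2.imwrite("pics/w1c.png",c)
g=cv2.cvtColor(im,cv2.COLOR_BGR2GRAY)
for v in(200,210):print(v,g[v,228:335])
print(g[205:240,280],g[205:240,244],g[205:240,316])
b=W[232:245,244:262].reshape(-1,3);print("base z",np.median(b[:,2]),"dec",np.median(W[195:215,264:298,2]),"blk",np.median(W[190:220,240:252,2]),np.median(W[190:220,308:320,2]))
E
```

```text
200 [176 221 225 223 224 223 211 224 235 234 233 233 231 226 223 221 217 221
 220 222 224 226 228 225 224 224 220 176 125 123 102  88  98  92  95  93
  95  92  89  94  93  93  89  87  90  91  90  88  90  92  92  86  86  90
  86  90  92  91  85  93  92  93  93  90  90  89  91  88  91  93  90  95
  89  99 154 152 130 218 236 234 235 232 231 228 224 221 219 218 219 222
 224 225 227 227 224 225 215 206 211 208 210 230 241 228 149 103 101]
210 [119 205 226 224 222 223 222 215 224 233 234 231 231 228 223 219 222 218
 219 222 223 224 226 226 225 227 221 174 123 130 117  90  95  92  92  95
  97  99  96  95  95  98 100  98  97  91  94  93  96  97 100 101  94  98
  99 100  94  94  96  99  97  99  97  99  98  97  98 101  95  99  91  95
  90 112 183 176 153 214 234 234 232 232 230 225 222 219 219 219 222 222
 224 225 227 225 224 222 198 180 201 210 210 232 243 211 110 100 107]
[194 195 192 193 143  94  96  93  95  97  97  92 148 211 211 209 209 206
 214 235 236 235 236 235 235 234 235 235 236 235 236 235 235 235 235] [220 220 221 218 219 222 219 219 218 221 218 217 218 219 217 217 219 218
 218 219 222 180 194 197 201 221 233 231 233 231 231 230 232 231 231] [220 221 221 221 220 222 219 222 221 218 222 221 221 220 219 222 219 220
 219 222 222 168 200 205 201 202 203 204 205 205 199 208 225 233 234]
base z 0.008439033838201104 dec 0.022679941126413944 blk 0.03452271507653429 0.03437881704254972
```

View pics/w1c.png

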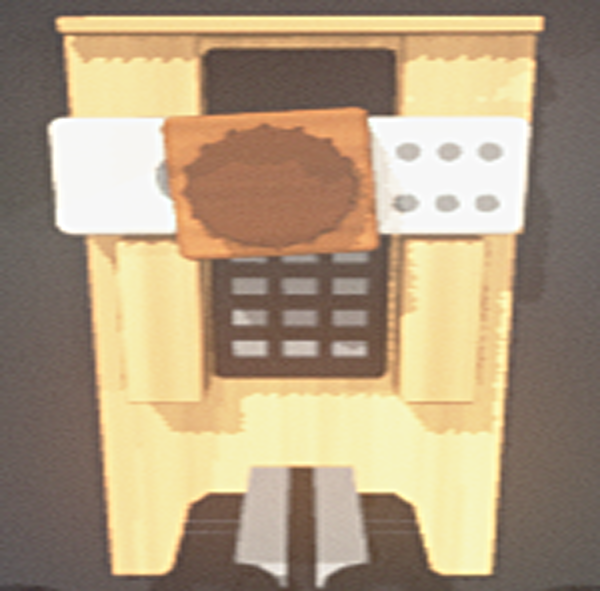

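The crop shows the keypad remote centred in the channel, with its front edge at full-image row ~217. The block fronts are at row ~225.5 and their inner edges at columns ~255 and ~304.5.

```bash
python3 - <<'E'
from h import *
s=dict(np.load("w1.npz"))
u=lambda d:np.array([np.cos(np.radians(d)),np.sin(np.radians(d))])
R=lambda a,b,h:ray(s,a,b,h)[:2]
bl,br=R(255,225.5,.034),R(304.5,225.5,.034);print("chan w",np.linalg.norm(bl-br))
dl,dr=R(257.5,216.5,.022),R(302,216.5,.022);print("dec w",np.linalg.norm(dl-dr))
rl,rr=R(255,140,.034),R(304,140,.034)
ml,mr=R(220,90,.008),R(340,90,.008);print("rear w",np.linalg.norm(ml-mr))
d=(bl-br);print("uy ang",np.degrees(np.arctan2(d[1],d[0]))); d=ml-mr;print("uy rear",np.degrees(np.arctan2(d[1],d[0])))
m=(bl+br)/2;O=m+.072*u(59.75);print("origin",O)
for n,p in dict(decfront=(dl+dr)/2,rear=(ml+mr)/2).items():
  print(n,(p-O)@u(59.75),(p-O)@u(149.75))
p=np.array([.5882,.2003]);print("tcp in caddy",(p-O)@u(59.75),(p-O)@u(149.75))
E
```

```text
chan w 0.05946345053910578
dec w 0.054840624819037204
rear w 0.1363004430387258
uy ang 149.83835226438856
uy rear 149.77929984599498
origin [0.59820058 0.22054866]
decfront -0.06455660237181796 3.758481557472724e-05
rear 0.08201075260604737 -0.00010343277724570784
tcp in caddy -0.022529539270909813 -0.001561893492390934
```

```bash
python3 -m crank '[{"dp":[-0.04,0.025,-0.8],"angular":[0,0,0]},{"dp":[0,0,-0.8],"angular":[0,0,0]},{"dp":[0,0,-0.8],"angular":[0,0,0]},{"dp":[0,0,-0.8],"angular":[0,0,0]},{"dp":[0,0,-0.8],"angular":[0,0,0]},{"dp":[0,0,-0.8],"angular":[0,0,0]},{"dp":[0,0,-0.8],"angular":[0,0,0]},{"dp":[0,0,-0.6],"angular":[0,0,0]},{"dp":[0,0,-0.3],"angular":[0,0,0]},{"dp":[0,0,-0.1],"angular":[0,0,0]},{"dp":[0,0,0],"angular":[0,0,0]},{"dp":[0,0,0],"angular":[0,0,0]}]'
```

```text
t: 3.15
tcp_pos: [0.5888, 0.2009, 0.0514]
tool_rot: [0.867, 0.498, 0.001, 0.0]
force: [0.4, -0.1, -0.2]
finger_gap: 0.003
gripper_force: 0.0
```

```bash
python3 -m crank '[{"dp":[0,0,-0.1],"angular":[0,0,0]},{"dp":[0,0,-0.1],"angular":[0,0,0]},{"dp":[0,0,-0.1],"angular":[0,0,0]},{"dp":[0,0,0],"angular":[0,0,0]}]'; python3 -m crank '[{"dp":[0,0,-0.04],"angular":[0,0,0]},{"dp":[0,0,0],"angular":[0,0,0]}]';python3 -m crank '[{"dp":[0,0,-0.04],"angular":[0,0,0]},{"dp":[0,0,0],"angular":[0,0,0]}]'
```

```text
t: 3.55
tcp_pos: [0.5879, 0.2004, 0.0409]
tool_rot: [0.867, 0.498, -0.0, -0.0]
force: [-0.3, -0.1, -0.5]
finger_gap: -0.003
gripper_force: 0.0
t: 3.75
tcp_pos: [0.5881, 0.2004, 0.0399]
tool_rot: [0.867, 0.498, -0.0, -0.0]
force: [-0.6, 0.2, -0.0]
finger_gap: -0.003
gripper_force: 0.0
t: 3.95
tcp_pos: [0.5884, 0.2005, 0.0393]
tool_rot: [0.867, 0.498, 0.0, 0.0]
force: [-0.5, -0.7, 0.9]
finger_gap: 0.001
gripper_force: 1.0
```

Near contact. I'll use finer steps now.

```bash
for i in 1 2 3; do python3 -m crank '[{"dp":[0,0,-0.02],"angular":[0,0,0]},{"dp":[0,0,0],"angular":[0,0,0]}]'|egrep 'tcp|force'; done
```

```text
tcp_pos: [0.5884, 0.2005, 0.0392]
force: [-1.2, -0.8, 5.7]
gripper_force: 3.0
tcp_pos: [0.5884, 0.2005, 0.0392]
force: [-2.2, -1.0, 9.7]
gripper_force: 4.6
tcp_pos: [0.5885, 0.2005, 0.0392]
force: [-1.7, -1.6, 12.4]
gripper_force: 6.2
```

```bash
python3 -m crank '[{"dp":[-0.034,-0.058,0],"angular":[0,0,0]},{"dp":[-0.034,-0.058,0],"angular":[0,0,0]}]'|egrep 'tcp|force';python3 -m crank '[{"dp":[-0.034,-0.058,0],"angular":[0,0,0]},{"dp":[-0.034,-0.058,0],"angular":[0,0,0]}]'|egrep 'tcp|force'
```

```text
tcp_pos: [0.5884, 0.198, 0.0392]
force: [1.3, 2.7, 8.9]
gripper_force: 4.2
tcp_pos: [0.587, 0.1946, 0.0392]
force: [1.3, 2.0, 7.3]
gripper_force: 4.0
```

```bash
python3 -m crank '[{"dp":[0,0,-0.02],"angular":[0,0,0]},{"dp":[0,0,0],"angular":[0,0,0]}]'|egrep 'tcp|force';python3 -m crank '[{"dp":[-0.034,-0.058,-0.004],"angular":[0,0,0]},{"dp":[-0.034,-0.058,-0.004],"angular":[0,0,0]}]'|egrep 'tcp|force'; python3 - <<'E'
from h import *
st,s=wrist("w2");g=cv2.cvtColor(s["image"],6)
c=cv2.resize(s["image"][200:420,150:410],None,fx=2.7,fy=2.7);cv2.imwrite("pics/w2c.png",c)
E
```

```text
tcp_pos: [0.5868, 0.1943, 0.0392]
force: [0.1, 1.7, 11.7]
gripper_force: 6.0
tcp_pos: [0.5857, 0.1915, 0.0392]
force: [1.4, 4.1, 12.4]
gripper_force: 6.2
```

View pics/w2c.png

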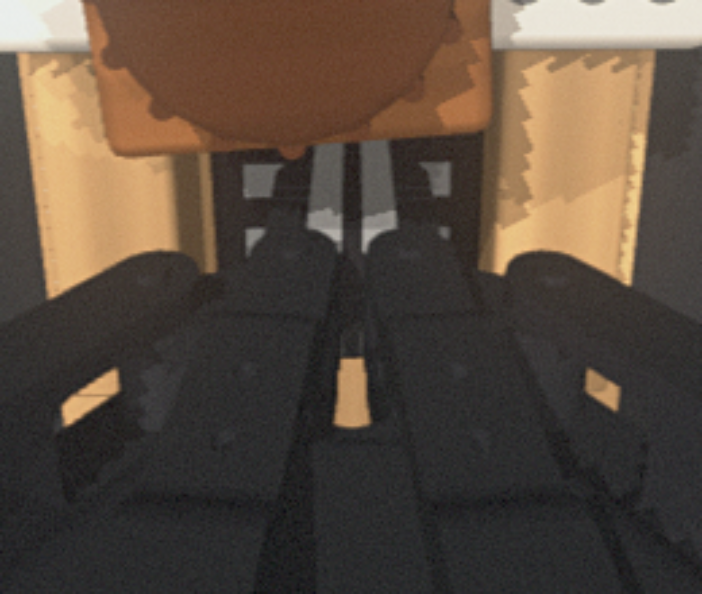

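The crop shows the box ahead and the key row at crop (263,180) just beyond the shut fingers. If the remote moves with the fingers, those keys will stay put in the image. I'll keep dragging.

```bash
for i in 1 2 ; do python3 -m crank '[{"dp":[-0.034,-0.058,-0.002],"angular":[0,0,0]},{"dp":[-0.034,-0.058,-0.002],"angular":[0,0,0]}]'|egrep 'tcp|force'; done; python3 - <<'E'
from h import *
a=np.load("w2.npz")["image"];st,s=wrist("w3");b=s["image"]
A=cv2.cvtColor(a,6);B=cv2.cvtColor(b,6)
# template around left+right key row, search +-14 px rows
for x0,x1 in((236,256),(300,322)):
    t=A[258:276,x0:x1];r=cv2.matchTemplate(B[235:300,x0-4:x1+4],t,cv2.TM_CCOEFF_NORMED);print(r.max(),np.array(np.unravel_index(r.argmax(),r.shape))-[23,4])
t=A[215:235,120:200];r=cv2.matchTemplate(B[185:265,110:210],t,cv2.TM_CCOEFF_NORMED);print("static",r.max(),np.array(np.unravel_index(r.argmax(),r.shape))-[30,10])
E
```

```text
tcp_pos: [0.5838, 0.1881, 0.0392]
force: [0.9, 3.8, 13.2]
gripper_force: 6.3
tcp_pos: [0.5819, 0.1847, 0.0392]
force: [0.5, 3.8, 13.7]
gripper_force: 6.7
0.94115746 [0 0]
0.959133 [0 0]
static 0.9660562 [-17  -2]
```

```bash
M='egrep tcp|force'; python3 -m crank '[{"dp":[-0.034,-0.058,0.01],"angular":[0,0,0]},{"dp":[-0.034,-0.058,0],"angular":[0,0,0]}]'|egrep 'tcp|force'; for i in 1 2 ; do python3 -m crank '[{"dp":[-0.034,-0.058,0],"angular":[0,0,0]},{"dp":[-0.034,-0.058,0],"angular":[0,0,0]}]'|egrep 'tcp|force'; done
```

```text
tcp_pos: [0.5797, 0.1809, 0.0392]
force: [1.0, 3.6, 11.9]
gripper_force: 5.9
tcp_pos: [0.5777, 0.1775, 0.0392]
force: [0.7, 3.7, 11.8]
gripper_force: 5.9
tcp_pos: [0.5756, 0.174, 0.0392]
force: [2.2, 3.7, 11.7]
gripper_force: 6.0
```

```bash
for i in 1 2 ; do python3 -m crank '[{"dp":[-0.034,-0.058,0],"angular":[0,0,0]},{"dp":[-0.034,-0.058,0],"angular":[0,0,0]},{"dp":[-0.034,-0.058,0],"angular":[0,0,0]},{"dp":[-0.034,-0.058,0],"angular":[0,0,0]}]'|egrep 'tcp|force'; done
```

```text
tcp_pos: [0.5716, 0.167, 0.0392]
force: [0.4, 3.9, 11.5]
gripper_force: 6.2
tcp_pos: [0.5676, 0.16, 0.0392]
force: [0.6, 3.5, 12.7]
gripper_force: 6.3
```

```bash
for i in 1 2 3; do python3 -m crank '[{"dp":[-0.034,-0.058,0],"angular":[0,0,0]},{"dp":[-0.034,-0.058,0],"angular":[0,0,0]},{"dp":[-0.034,-0.058,0],"angular":[0,0,0]},{"dp":[-0.034,-0.058,0],"angular":[0,0,0]}]'|egrep 'tcp|force'; done;  python3 - <<'E'
from h import *
a=np.load("w2.npz")["image"];st,s=wrist("w4");b=s["image"]
A=cv2.cvtColor(a,6);B=cv2.cvtColor(b,6)
for x0,x1 in((236,256),(300,322)):
    t=A[258:276,x0:x1];r=cv2.matchTemplate(B[235:300,x0-4:x1+4],t,cv2.TM_CCOEFF_NORMED);print(r.max(),np.array(np.unravel_index(r.argmax(),r.shape))-[23,4])
E
```

```text
tcp_pos: [0.5636, 0.1529, 0.0392]
force: [1.3, 3.3, 12.5]
gripper_force: 6.5
tcp_pos: [0.5594, 0.1457, 0.0392]
force: [1.0, 3.4, 12.7]
gripper_force: 6.7
tcp_pos: [0.5554, 0.1387, 0.0392]
force: [2.3, 2.9, 13.8]
gripper_force: 6.9
0.98009515 [0 0]
0.9649444 [0 0]
```

```bash
python3 -m crank '[{"dp":[0,0,0.1],"angular":[0,0,0]},{"dp":[0,0,0.4],"angular":[0,0,0]},{"dp":[0,0,0.8],"angular":[0,0,0]},{"dp":[0,0,0.8],"angular":[0,0,0]},{"dp":[0,0,0.8],"angular":[0,0,0]},{"dp":[0,0,0.8],"angular":[0,0,0]},{"dp":[0,0,0.8],"angular":[0,0,0]},{"dp":[0,0,0.5],"angular":[0,0,0]},{"dp":[0,0,0],"angular":[0,0,0]},{"dp":[0,0,0],"angular":[0,0,0]}]'
python3 - <<'E'
from h import *
st,s=wrist("w5");print(st["tcp_pos"]);cv2.imwrite("pics/w5c.png",cv2.resize(s["image"][60:300,180:380],None,fx=2.5,fy=2.5,interpolation=2))
W=pts(s)
E
```

```text
t: 9.5
tcp_pos: [0.551, 0.1378, 0.1862]
tool_rot: [0.867, 0.498, -0.0, -0.0]
force: [0.3, 0.2, 0.8]
finger_gap: -0.004
gripper_force: 0.0
[0.55098931 0.13780129 0.18624613]
```

View pics/w5c.png

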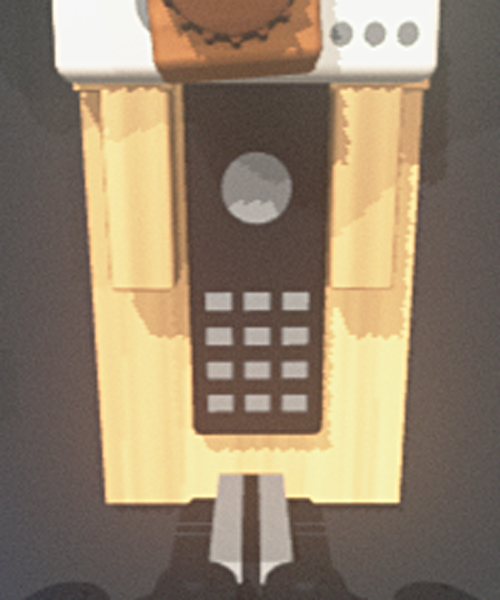

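The crop shows the remote out past the blocks, with its front edge at crop row 433 and the block fronts at row ~290. The stack is still upright. I'll compute the grip point from this.

```bash
python3 - <<'E'
from h import *
s=dict(np.load("w5.npz"))
f=lambda a,b:(180+(a+.5)/2.5-.5,60+(b+.5)/2.5-.5)
u=lambda d:np.array([np.cos(np.radians(d)),np.sin(np.radians(d))])
R=lambda p,h:ray(s,*f(*p),h)[:2]
ux,uy=u(59.75),u(149.75)
bl,br=R((177,289),.034),R((331,289),.034);O=(bl+br)/2+.072*ux
dl,dr=R((191,433),.022),R((323,433),.022);el,er=R((184,90),.022),R((332,90),.022)
print(O,np.linalg.norm(bl-br),np.linalg.norm(dl-dr),np.linalg.norm(el-er))
for n,p in(("front",(dl+dr)/2),("back",(el+er)/2),("tcp",np.array([.551,.1378]))):print(n,(p-O)@ux,(p-O)@uy)
d=(el+er-dl-dr);print(np.degrees(np.arctan2(d[1],d[0])))
G=(dl+dr)/2+.028*ux;print("grip",G,(G-O)@ux,"shift/30mm",(G-[.551,.1378])/.03)
E
```

```text
[0.59894434 0.21950237] 0.057640795600624864 0.05458829423664152 0.05364002090672518
front -0.13430270598572633 -0.0013425259940567178
back -0.0013482084276587082 -0.0014259746975399611
tcp -0.09473052224201815 0.0002564932092350862
59.71403838925797
grip [0.54655152 0.12699799] -0.10630270598572636 shift/30mm [-0.14828252 -0.36006692]
```

```bash
python3 -m crank '[{"dp":[0,-0.1,0],"angular":[0,0,0]},{"dp":[0,0,0],"angular":[0,0,0]},{"dp":[0,0,0],"angular":[0,0,0]},{"dp":[0,0,0],"angular":[0,0,0]},{"dp":[0,0,-0.8],"angular":[0,0,0]},{"dp":[0,0,-0.8],"angular":[0,0,0]},{"dp":[0,0,-0.8],"angular":[0,0,0]},{"dp":[0,0,-0.8],"angular":[0,0,0]},{"dp":[0,0,-0.8],"angular":[0,0,0]},{"dp":[0,0,-0.8],"angular":[0,0,0]},{"dp":[0,0,-0.4],"angular":[0,0,0]},{"dp":[0,0,0],"angular":[0,0,0]},{"dp":[0,0,0],"angular":[0,0,0]}]' 0 25
```

```text
t: 10.85
tcp_pos: [0.5519, 0.1349, 0.0307]
tool_rot: [0.867, 0.498, 0.0, 0.0]
force: [0.3, -0.3, 1.0]
finger_gap: 1.002
gripper_force: 0.0
```

```bash
python3 -m crank '[{"dp":[0,0,-0.1],"angular":[0,0,0]},{"dp":[0,0,-0.1],"angular":[0,0,0]},{"dp":[0,0,0],"angular":[0,0,0]}]'; python3 -m crank '[{"dp":[0,0,0],"angular":[0,0,0]},{"dp":[0,0,0],"angular":[0,0,0]},{"dp":[0,0,0],"angular":[0,0,0]},{"dp":[0,0,0],"angular":[0,0,0]},{"dp":[0,0,0],"angular":[0,0,0]},{"dp":[0,0,0],"angular":[0,0,0]},{"dp":[0,0,0],"angular":[0,0,0]},{"dp":[0,0,0],"angular":[0,0,0]}]' 0.6 30
```

```text
t: 11.15
tcp_pos: [0.5517, 0.1349, 0.0247]
tool_rot: [0.867, 0.498, 0.0, 0.0]
force: [-0.8, -0.8, 0.2]
finger_gap: 1.0
gripper_force: 0.0
t: 11.95
tcp_pos: [0.5516, 0.1349, 0.0246]
tool_rot: [0.867, 0.498, 0.0, 0.0]
force: [-0.7, -0.3, 4.8]
finger_gap: 0.622
gripper_force: 32.3
```

```bash
python3 -m crank '[{"dp":[-0.034,-0.058,0.01],"angular":[0,0,0]},{"dp":[-0.067,-0.115,0],"angular":[0,0,0]},{"dp":[-0.067,-0.115,0],"angular":[0,0,0]},{"dp":[-0.067,-0.115,0],"angular":[0,0,0]}]'; python3 -m crank '[{"dp":[-0.067,-0.115,0],"angular":[0,0,0]},{"dp":[-0.067,-0.115,0],"angular":[0,0,0]},{"dp":[-0.067,-0.115,0],"angular":[0,0,0]},{"dp":[-0.067,-0.115,0],"angular":[0,0,0]},{"dp":[-0.067,-0.115,0],"angular":[0,0,0]},{"dp":[-0.067,-0.115,0],"angular":[0,0,0]},{"dp":[-0.067,-0.115,0],"angular":[0,0,0]},{"dp":[-0.067,-0.115,0],"angular":[0,0,0]},{"dp":[-0.067,-0.115,0],"angular":[0,0,0]},{"dp":[-0.067,-0.115,0],"angular":[0,0,0]},{"dp":[-0.067,-0.115,0],"angular":[0,0,0]},{"dp":[-0.067,-0.115,0],"angular":[0,0,0]},{"dp":[-0.067,-0.115,0],"angular":[0,0,0]},{"dp":[-0.067,-0.115,0],"angular":[0,0,0]},{"dp":[0,0,0],"angular":[0,0,0]}]'
```

```text
t: 12.35
tcp_pos: [0.5443, 0.1224, 0.0246]
tool_rot: [0.867, 0.498, 0.0, 0.0]
force: [0.3, -0.3, 1.9]
finger_gap: 0.624
gripper_force: 32.1
t: 13.85
tcp_pos: [0.5158, 0.0739, 0.0246]
tool_rot: [0.867, 0.498, -0.0, -0.0]
force: [0.1, -0.9, 2.8]
finger_gap: 0.622
gripper_force: 32.1
```

```bash
python3 -m crank '[{"dp":[0,0,0.2],"angular":[0,0,0]},{"dp":[0,0,0.6],"angular":[0,0,0]},{"dp":[0,0,0.8],"angular":[0,0,0]},{"dp":[0,0,0.8],"angular":[0,0,0]},{"dp":[0,0,0.8],"angular":[0,0,0]},{"dp":[0,0,0.8],"angular":[0,0,0]},{"dp":[0,0,0],"angular":[0,0,0]},{"dp":[0,0,0],"angular":[0,0,0]}]'; python3 -m crank '[{"dp":[-0.019,-0.4,0],"angular":[0,0,1.053]},{"dp":[-0.019,-0.869,0],"angular":[0,0,1.053]},{"dp":[-0.019,-0.869,0],"angular":[0,0,1.053]},{"dp":[-0.019,-0.869,0],"angular":[0,0,1.053]},{"dp":[-0.019,-0.869,0],"angular":[0,0,1.053]},{"dp":[-0.019,-0.869,0],"angular":[0,0,1.053]},{"dp":[-0.019,-0.869,0],"angular":[0,0,1.053]},{"dp":[-0.019,-0.869,0],"angular":[0,0,1.053]},{"dp":[-0.019,-0.869,0],"angular":[0,0,1.053]},{"dp":[-0.019,-0.869,0],"angular":[0,0,1.053]},{"dp":[-0.019,-0.869,0],"angular":[0,0,1.053]},{"dp":[-0.019,-0.869,0],"angular":[0,0,1.053]},{"dp":[-0.019,-0.869,0],"angular":[0,0,1.053]},{"dp":[-0.019,-0.869,0],"angular":[0,0,1.053]},{"dp":[-0.019,-0.869,0],"angular":[0,0,1.053]},{"dp":[-0.019,-0.869,0],"angular":[0,0,1.053]},{"dp":[0,-0.47,0],"angular":[0,0,0]},{"dp":[0,0,0],"angular":[0,0,0]},{"dp":[0,0,0],"angular":[0,0,0]},{"dp":[0,0,0],"angular":[0,0,0]}]'
python3 - <<'E'
from h import *
st,s=wrist("w6");cv2.imwrite("pics/w6.png",s["image"])
from station import vision
t=vision.snapshot("top");np.savez("t6.npz",**t)
# level of remote: fit plane to depth points of dark remote ahead of fingers
W=pts(s);z=W[...,2];m=(z>.1)&(z<.2);v,u=np.nonzero(m);print(m.sum(), u.min(),u.max(),v.min())
c=t["image"][165:265,170:290];p=s["image"]
c=cv2.resize(c,None,fx=3.5,fy=4.2,interpolation=2)[:420];cv2.imwrite("pics/w6.png",cv2.resize(np.hstack([p[:,80:460],c]),(800,420)))
E
```

```text
t: 14.65
tcp_pos: [0.516, 0.0746, 0.1448]
tool_rot: [0.867, 0.498, 0.0, 0.0]
force: [-0.0, -0.1, -0.6]
finger_gap: 0.622
gripper_force: 31.9
t: 16.65
tcp_pos: [0.5068, -0.3408, 0.1441]
tool_rot: [0.784, 0.62, 0.0, -0.001]
force: [0.3, 0.5, -0.4]
finger_gap: 0.624
gripper_force: 31.9
53961 62 499 45
```

View pics/w6.png

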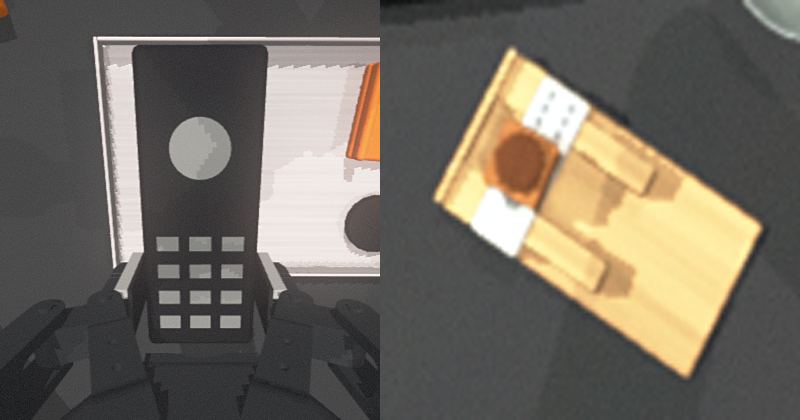

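The left half of the picture shows the remote held keys up over the free half of the tray. The tray's rim corner is at (95,38) and its near edge at row ~273. The right half shows the stack still upright behind the blocks. Now I'll check level and placement.

```bash
python3 - <<'E'
from h import *
s=dict(np.load("w6.npz"));W=pts(s)
R=lambda a,b,h=.018:ray(s,a+80,b,h)
a,b,c=R(95,38),R(379,38),R(379,274);l=R(113,262)
ang=lambda d:np.degrees(np.arctan2(d[1],d[0]))
print(a,b,c,l,"x dir",ang(b-a),"y dir",ang(a-l))
P=W[60:230,80+145:80+250].reshape(-1,3);P=P[(P[:,2]>.1)&(P[:,2]<.2)]
A=np.c_[P[:,:2],np.ones(len(P))];k=np.linalg.lstsq(A,P[:,2],rcond=None)[0];print("plane",k,np.median(P[:,2]))
zt=.141
rc=[ray(s,80+x,y,zt)[:2] for x,y in((134,46),(266,46),(252,342),(149,342))];rc=np.array(rc);print(rc, rc.mean(0),ang(rc[0]+rc[1]-rc[2]-rc[3]))
print(np.linalg.norm(rc[0]-rc[1]),np.linalg.norm((rc[0]+rc[1]-rc[2]-rc[3])/2))
ex=np.array([np.cos(np.radians(-13.4)),np.sin(np.radians(-13.4))]);ey=np.array([-ex[1],ex[0]])
rel=rc-a[:2];print("rel to rim corner",rel@ex,rel@ey)
E
```

```text
[ 0.45954607 -0.19414593  0.018     ] [ 0.66629207 -0.24341355  0.018     ] [ 0.65346323 -0.4426714   0.018     ] [ 0.41498378 -0.37355375  0.018     ] x dir -13.40361238841836 y dir 76.05085472711336
plane [-0.00188412  0.00042413  0.14311442] 0.14201516043767354
[[ 0.5042682  -0.23702671]
 [ 0.55385545 -0.24884083]
 [ 0.52346333 -0.38283948]
 [ 0.47159118 -0.37061284]] [ 0.51329454 -0.30982997] 76.73756512858186
0.05097517903511121 0.1374584810314599
rel to rim corner [0.05344214 0.10441732 0.1059065  0.05261303] [-0.03134913 -0.03134988 -0.16874385 -0.16887133]
```

```bash
python3 -m crank '[{"dp":[0,0,-0.6],"angular":[0,0,0]},{"dp":[0,0,-0.8],"angular":[0,0,0]},{"dp":[0,0,-0.8],"angular":[0,0,0]},{"dp":[0,0,-0.8],"angular":[0,0,0]},{"dp":[0,0,-0.6],"angular":[0,0,0]},{"dp":[0,0,-0.3],"angular":[0,0,0]},{"dp":[0,0,0],"angular":[0,0,0]},{"dp":[0,0,0],"angular":[0,0,0]}]'; python3 -m crank '[{"dp":[0,0,-0.06],"angular":[0,0,0]},{"dp":[0,0,-0.06],"angular":[0,0,0]},{"dp":[0,0,0],"angular":[0,0,0]}]'
```

```text
t: 17.55
tcp_pos: [0.5077, -0.3427, 0.0282]
tool_rot: [0.785, 0.62, 0.0, 0.001]
force: [0.1, -0.1, -0.9]
finger_gap: 0.623
gripper_force: 31.9
t: 17.85
tcp_pos: [0.5073, -0.3428, 0.0245]
tool_rot: [0.785, 0.62, 0.0, 0.0]
force: [-0.4, 0.2, -0.9]
finger_gap: 0.62
gripper_force: 31.9
```

```bash
python3 -m crank '[{"dp":[0,0,-0.06],"angular":[0,0,0]},{"dp":[0,0,-0.06],"angular":[0,0,0]},{"dp":[0,0,0],"angular":[0,0,0]}]';for i in 1 2; do python3 -m crank '[{"dp":[0,0,-0.02],"angular":[0,0,0]},{"dp":[0,0,0],"angular":[0,0,0]}]'|egrep 'tcp|force'; done
```

```text
t: 18.15
tcp_pos: [0.507, -0.3426, 0.0202]
tool_rot: [0.785, 0.62, -0.0, -0.0]
force: [-0.2, -0.8, -1.6]
finger_gap: 0.623
gripper_force: 31.9
tcp_pos: [0.5072, -0.3427, 0.0197]
force: [0.4, 0.6, -0.2]
gripper_force: 31.9
tcp_pos: [0.5072, -0.3427, 0.0195]
force: [-0.2, 0.3, 1.4]
gripper_force: 32.2
```

```bash
python3 -m crank '[{"dp":[0,0,0],"angular":[0,0,0]},{"dp":[0,0,0],"angular":[0,0,0]},{"dp":[0,0,0],"angular":[0,0,0]},{"dp":[0,0,0],"angular":[0,0,0]},{"dp":[0,0,0],"angular":[0,0,0]},{"dp":[0,0,0.1],"angular":[0,0,0]},{"dp":[0,0,0.4],"angular":[0,0,0]},{"dp":[0,0,0.8],"angular":[0,0,0]},{"dp":[0,0,0.8],"angular":[0,0,0]},{"dp":[0,0,0.8],"angular":[0,0,0]},{"dp":[0,0,0.8],"angular":[0,0,0]},{"dp":[0,0,0.8],"angular":[0,0,0]},{"dp":[0,0,0.5],"angular":[0,0,0]},{"dp":[0,0,0],"angular":[0,0,0]},{"dp":[0,0,0],"angular":[0,0,0]}]' 0.05
python3 - <<'E'
from h import *
from station import vision
st,s=wrist("w7");c=vision.snapshot("scene");np.savez("s7.npz",**c)
i=c["image"];k=cv2.resize(i[140:360,150:370],(400,400),interpolation=2)
cv2.imwrite("pics/w7.png",np.hstack([cv2.resize(s["image"],(400,400)),k]))
P=pts(s);g=cv2.cvtColor(s["image"],6);m=(g<90)&(P[...,2]>.012)&(P[...,2]<.024);print("remote top z",np.median(P[m][:,2]))
E
```

```text
t: 20.05
tcp_pos: [0.5071, -0.3426, 0.1698]
tool_rot: [0.785, 0.62, 0.0, 0.0]
force: [0.3, 0.2, 0.5]
finger_gap: 0.949
gripper_force: 0.0
remote top z 0.016998296541915398
```

View pics/w7.png

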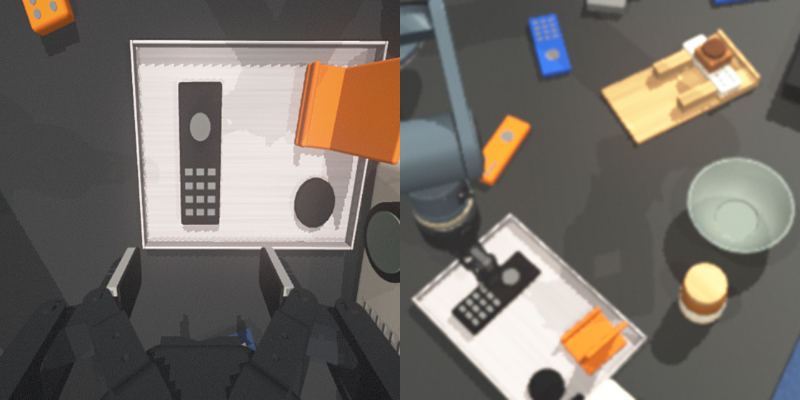

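The remote lies flat, keys up, in the tray's free half, with its top at 17 mm as expected. The stack stands upright behind the blocks, and the gripper is clear of everything.

```bash
python3 -c "
from station import order
print(order.sign_off())"
```

```text
the job is handed in; nothing more can be done
None
```

The decoder remote was slid out with a light press (highest reading 13.8 N) and now lies flat, keys up, in the tray's free half; the projector remote and box are still stacked upright in the caddy, and the job was handed in at about 20 s.

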